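# Turn the bracket for its next pass and hold the belt grinder's guard open

### The job

The long leg of the bent steel bracket on the belt grinder's work rest has just been ground. Set it up for the next pass: turn it on the rest so that the outer face of its short leg lies flat along the fence with that leg's end facing the belt, about 25 mm short of it, and let it go; then raise the spark guard, which falls shut by itself, to 60 degrees open and finish while still holding it there in the gripper, with the bracket undisturbed. Leave the other things on the bench and on the machine where they are.

Things in the scene. Friction and masses are not known exactly. Their poses are not given: they have to be found in the camera images.
- grinder: Grey bench belt grinder, bolted down. Origin on the bench, under the middle of the belt's front. x runs level from the operator's side over the rest into the belt, z up. Belt 100 mm wide (y -50 to +50) round a 103 mm wheel, axis 85 mm up at x +51.5, so its foremost line is x = 0. A fixed belt cover (x +120 to +440, 152 mm high) follows; the motor is on the -y side.
- rest (a point): Middle of the top of the flat steel work rest before the belt, 90 mm above the bench. The plate spans grinder x -212 to -6 mm, y -140 to +160 mm.
- fence: Fixed straight steel bar on the rest, square to the belt: 175 mm long, 12 thick, 18 high. Origin: mid-length of its working face, at the face's foot on the rest. x along the bar towards the belt (parallel to the grinder's x), +y out of the working face, to the side where the bracket belongs. The bar lies at y -12 to 0 mm, two 13 mm high clamp feet behind it to y -35.
- bracket: L-shaped bent steel flat bar, 8 mm thick, 45 high, standing on edge on the rest, about 0.5 kg. Origin: outer corner of the bend, underside. x along the short leg (80 mm; outer face y = 0, metal y 0 to 8), y along the long leg (100 mm; outer face x = 0, metal x 0 to 8), z up. At first the long leg points roughly at the belt; turned rightly its axes match the fence's. Mass centre x 20, y 31.
- short_leg_end (a point): Free end of the bracket's short leg, on its outer face, at mid height (bracket frame x 80, y 0, z 22.5 mm).
- bend_corner (a point): Outer corner of the bracket's bend at mid height (bracket frame x 0, y 0, z 22.5 mm).
- guard (a joint): Opening angle of the spark guard in rad: 0 closed (lying level over the front wheel), growing as its front edge swings up and back, stop at 1.75; 60 degrees is 1.047. Weight and a spring shut it from any angle (about 3 to 5 N at the handle).
- guard_hinge (a point): Middle of the guard's hinge axis, at grinder x +120 mm, y 0, 155 mm above the bench; the axis runs level along the grinder's y. The guard reaches 125 mm from it towards the operator, 146 mm wide, 37 mm deep at its front lip.
- guard_handle (a point): Middle of the guard's handle: round steel bar 10 mm thick, 100 long, level and parallel to the hinge, on two posts above the sheet near its front edge. Closed, its axis is 105 mm before the hinge axis (grinder x +15) and 40 mm above it (195 mm above the bench), with a 35 mm gap to the sheet below. It turns with the guard about the hinge.
- spanner: Bystander: steel spanner 170 mm long lying on the fixed belt cover. Origin at its middle, underside.
- bush: Bystander: steel bush, 36 mm in diameter, 30 mm high, standing on the rest behind the fence. Origin at its centre, underside.
- angle_grinder: Bystander: hand angle grinder, 290 mm long, 75 mm high, lying on the bench, disc up. Origin near its middle, underside.
- ear_defenders: Bystander: red ear defenders with a steel headband, 180 mm by 170 mm, 85 mm high. Origin between the cups, underside.
- flange_ring: Bystander: flat steel ring, 150 mm in diameter, 10 mm thick, lying on the bench. Origin at its centre, underside.
- done_bracket: Bystander: a finished bracket of the same shape, standing on the bench, not on the machine. Origin at its outer corner, underside.

How it is judged:
On the way, in this order (a step that is already met when the one before it is completed fails the run):
1. the bracket's short leg lies flat along the fence, its end facing the belt and a little short of it, let go (y of short_leg_end in the frame of fence between -0.004 and 0.004 m and y of bend_corner in the frame of fence between -0.004 and 0.004 m and x of short_leg_end in the frame of grinder between -0.042 and -0.008 m and z of short_leg_end in the frame of grinder between 0.1065 and 0.1185 m and angle between bracket's own z axis and vertical below 0.08 rad and linear speed of bracket below 0.02 m/s and contact force between the fingers and bracket below 0.1 N), for 0.3 s.
2. then the guard is raised to 60 degrees and held by the fingers (value of joint guard between 0.942 and 1.152 rad and velocity of joint guard between -0.1 and 0.1 rad/s and contact force between the fingers and guard above 1 N and contact force between guard and bracket below 0.1 N), for 0.2 s.
At the end, for the whole second after the job is handed in: The guard is still at 60 degrees open, give or take 6, and carried by the gripper's fingers (more than 1 N on the guard). The bracket stands on the rest, upright, untouched and at rest, both ends of its short leg's outer face within 4 mm of the fence, that leg's end 8 to 42 mm short of the belt (all of step 1 and all of step 2); the arm keeps its last pose, push and grip.
It fails at once if another thing on the bench or machine is moved by more than 30 mm (distance of any of spanner, bush, angle_grinder, ear_defenders, flange_ring, done_bracket from where it was at the start of the episode above 0.03 m).
It also fails if it takes over 58 s, if anything falls off the work surface, if the arm or the gripper's body presses on something with over 40 N, if the wrist force passes 120 N, or if a joint passes its speed limit or range.

### The arm

A 6-joint arm with a two-finger parallel gripper is mounted at the origin on the work surface. World frame = base frame: x ahead of the robot, y to its left, z up, the work surface at z = 0. Lengths are in m, angles in rad, forces in N, time in s.
With the tool pointing down it reaches from about 0.425 to 0.95 m from the base axis. Payload 3.5 kg.
Tool frame: the origin (TCP) lies at the very end of the fingers, on their centre line; the grasp point (between the pads) lies ctrl.pinch_z behind it (ctrl.pinch_z is the distance from the TCP to the grasp point, in m); z points along the fingers, y is the line along which they close (so a half turn about z gives the same grasp; the last joint's range is limited). The gripper opens to 85 mm and grips with 20 to 120 N. Pads are 22 mm wide; open, the fingers measure 114 mm over their backs; the gripper's body (76 mm by 85 mm) begins 54 mm behind the grasp point. The pads swing forward as they close: fully open they stand 13 mm farther back than shut.
Start: joints at [-1.377, 0.286, 1.577, -0, 1.279, -0.15], TCP at [0.228, -0.635, 0.231] pointing down, gripper open.
Joint ranges: [-2.77, 2.77], [-0.9, 2.22], [0.21, 2.48], [-1.53, 4.67], [0.24, 2.81], [-2.84, 2.84]. Speed limits (rad/s): [2.79, 2.79, 3.14, 3.14, 3.14, 3.14].

### API

Orientations are given as a unit quaternion [x, y, z, w].
In Python, from plant import ctrl gives the robot as it stands.
- The arm moves only by the tool jog_arm, called after "Request:" by a JSON object that holds its "method" and its "body", one argument or row to a line. Schema: {"type":"object","properties":{"deltas":{"type":"string"},"squeeze":{"type":"number"},"only":{"type":"string"},"quiet":{"type":"boolean"},"lines":{"type":"string"}},"required":["deltas"],"additionalProperties":false}. deltas is a string of 1 to 10 rows, one to a line, with the numbers parted by commas; each row has 7 numbers: dx, dy, dz in parts of the range, where 1.0 means 0.5 m, then a rotation vector rx, ry, rz in parts of the range, where 1.0 means pi rad, then the opening from 0.0 (shut) to 1.0 (fully open); each row is the pose to reach, as a shift and turn from the pose commanded when the call began, along the tool's axes at that moment; what a row does not reach only later rows make up. A row lasts 1/8 s, in which the tool goes at most 0.0625 m and 0.188 rad, less where a joint would pass 70% of its speed; a pose out of reach is approached as far as the arm can. The fingers move at their own pace and stop on an object; squeeze is the grip in N (left out, the last holds). Time passes only in rows, so rows that do not move let the fingers close. The tool returns the time, the measured TCP pose, the force, the opening and the grip force at its end. only (a regular expression) keeps the lines of the reply that match it, lines (a string "A,B") keeps lines A to B, and quiet returns only ok. Shift and turn numbers lie between -1 and 1, and a call with a number outside is refused. Input that does not fit is refused with a message, and nothing moves.
- ctrl.get_state(): the state, without advancing time (a new reading comes with each control period).
- ctrl.read_camera(name): name is "side" or "top" or "wrist"; returns a dict with "pixels" (400x640x3 uint8, red, green, blue), "camera_matrix" (3x3 intrinsics, pixels), "xyz" and "orientation" of the camera in the world. Camera axes: x right, y down, z forward; pixel columns grow to the right and rows downward; lengths in m; the calibration is good to about 2 mm. A picture is of the moment at which its call begins. There is no depth.
- ctrl.sign_off(): hands the job in; it is judged then, once.
Trained networks look in the newest picture that a camera, given by its name, has taken for a name from the list of things; names that differ only in an ending like _2 or _b are one class to them, and where a whole thing is asked for, a point or a joint stands for the part that bears it (a point fixed in the world has none). Each returns a list of dicts, best first, with "conf" (0 to 1); they miss things now and then, are a little off and sometimes report something else, mostly with a low value. They report only what shows in the picture. A call takes as long as a camera call.
- ctrl.recognise(camera, thing): "position" ([x, y, z] in m, in world coordinates, good to about 4 mm: the middle of the surface that is visible of it).
- ctrl.masks_of(camera, thing): "region" (400x640 bool, what is visible of it).
- ctrl.mark_of(camera, thing): "position" ([x, y, z] in m, in world coordinates, good to about 4 mm: a listed point, or the origin of a listed thing).
The state is a dict: "time": time; "qpos": joint angles; "dq": joint speeds; "joint_efforts": joint torques, N m; "eef_pos": TCP position; "tcp_rot": TCP orientation; "contact_force": force on the tool from outside, world axes, zero at the start; "wrist_torque": the same for the moment, N m; "opening": opening from 0.0 (shut) to 1.0 (fully open); "finger_force": force on a finger pad.
Only numpy, scipy, OpenCV 4.12 (cv2) and the standard library are available. Lean on these libraries where they do the work, as an engineer would, in place of code of your own. Each camera call takes 0.05 s, during which the arm holds its last target. There are 200 camera calls.

## Working session

There is one attempt and no reset: what is moved stays moved. The work goes in short steps, Python scripts to look and compute and a tool call to move; the robot and the scene stay as the last step left them, time stands still between calls to the robot, and variables do not carry over. Pictures are saved under pics/ and viewed, at most 10 in all, crops included, and the job is handed in when it is done.

```bash
ls; mkdir -p pics
```

Run:
```python
from plant import ctrl
import cv2
print(ctrl.get_state(), ctrl.pinch_z)
for c in ("side","top"):
    r=ctrl.read_camera(c); cv2.imwrite(f"pics/{c}0.png",r["pixels"][:,:,::-1])
    print(c,r["xyz"],r["orientation"],r["camera_matrix"][0][0])
    for t in ("grinder","rest","fence","bracket","short_leg_end","bend_corner","guard_hinge","guard_handle","bush","spanner"):
        print(t,[(d["position"],d["conf"]) for d in ctrl.mark_of(c,t)][:2])
```

```text
pics
{'time': 0.0, 'qpos': array([-1.37703054e+00,  2.87191801e-01,  1.57817931e+00, -1.26480873e-05,
        1.27859152e+00, -1.49969776e-01]), 'dq': array([ 0.00062838,  0.00028594, -0.00055029,  0.00158303,  0.00099816,
       -0.00020049]), 'joint_efforts': array([ 2.96744065e-04, -4.05983591e+01, -2.92620850e+01, -1.72602759e-04,
        5.74538775e-03,  1.28985343e-05]), 'eef_pos': array([ 0.22739571, -0.63484668,  0.2299285 ]), 'tcp_rot': array([ 9.85266048e-01,  1.71024592e-01, -3.19991783e-05, -1.18457216e-03]), 'contact_force': array([ 0.19968842, -0.11580238, -0.3528114 ]), 'wrist_torque': array([ 0.01808925, -0.00665035,  0.00181855]), 'finger_force': 0.0, 'opening': 0.9983709716768002} 0.0187
side [-0.10691839  0.63985792  0.95825239] [-0.30208731  0.85807767 -0.39089103  0.14017906] 465.3724026716489
grinder [([0.6285, 0.0738, 0.0009], 0.65)]
rest [([0.6193, -0.0345, 0.091], 0.76)]
fence [([0.6521, -0.0242, 0.0882], 0.88)]
bracket [([0.5447, -0.0525, 0.0857], 0.69)]
short_leg_end [([0.6217, -0.0808, 0.1123], 0.85)]
bend_corner [([0.5428, -0.0521, 0.1083], 0.85)]
guard_h
[... 194 characters left out ...]
983  1.2238618 ] [ 0.73796625 -0.66469711  0.07992983 -0.0848221 ] 370.7333619565215
grinder [([0.6325, 0.0814, 0.0021], 0.7)]
rest [([0.6182, -0.0316, 0.0915], 0.95), ([0.5489, -0.0547, 0.0911], 0.22)]
fence [([0.6496, -0.0209, 0.0874], 0.6)]
bracket [([0.548, -0.0527, 0.0911], 0.49)]
short_leg_end [([0.6509, -0.0235, 0.0889], 0.69), ([0.6218, -0.0767, 0.1087], 0.51)]
bend_corner [([0.5439, -0.0511, 0.1109], 0.76), ([0.693, -0.382, -0.0017], 0.47)]
guard_hinge [([0.6324, 0.1973, 0.1523], 0.83), ([0.6329, 0.0932, 0.1981], 0.74)]
guard_handle [([0.6312, 0.096, 0.1946], 0.64), ([0.6479, -0.0236, 0.0902], 0.42)]
bush [([0.7358, -0.0626, 0.0868], 0.63)]
spanner [([0.6188, 0.3695, 0.1526], 0.89)]
```

View pics/top0.png

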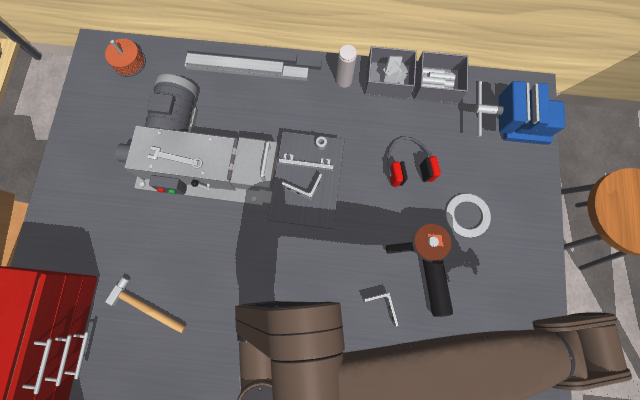

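View pics/side0.png

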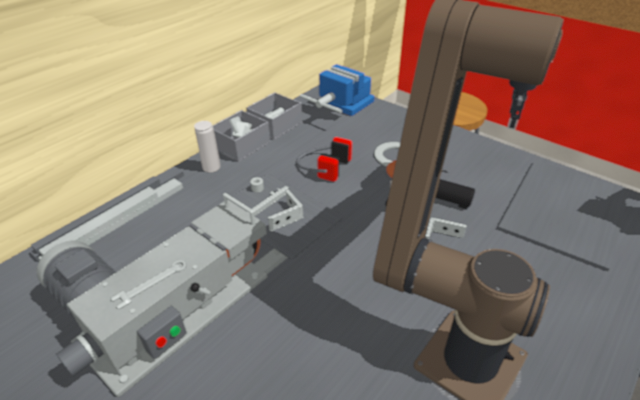

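The top view shows the bracket with its bend at about (313,197). The long leg runs to (285,183) and the short leg to (321,175). The fence is at (280-332,155-166) and the guard handle at about (267,158). The networks agree: the grinder's x axis is about world +y, and the bracket needs about +109° of turn. I'll move over the bracket and look with the wrist camera.

Careful with the scale: shifts go in shares of 0.5 m and turns go in shares of pi rad. That gives: 0.47 m is 0.94, 0.43 m is 0.86, -0.9 rad is -0.2865.

Request:
{"method": "jog_arm", "body": {
  "deltas": "0.08,-0.06,-0.06,0,0,-0.0318,1\n0.18,-0.16,-0.12,0,0,-0.0637,1\n0.28,-0.24,-0.2,0,0,-0.0955,1\n0.38,-0.32,-0.2,0,0,-0.1273,1\n0.48,-0.4,-0.2,0,0,-0.1592,1\n0.58,-0.48,-0.2,0,0,-0.191,1\n0.68,-0.56,-0.2,0,0,-0.2228,1\n0.78,-0.64,-0.2,0,0,-0.2546,1\n0.86,-0.72,-0.2,0,0,-0.2865,1\n0.94,-0.8,-0.2,0,0,-0.2865,1"
}}

```text
time: 2.35
eef_pos: [0.5272, -0.1164, 0.3317]
tcp_rot: [0.813, 0.583, 0.0, 0.0]
contact_force: [-0.4, -0.6, 0.5]
opening: 1.002
finger_force: 0.0
```

Run:
```python
from plant import ctrl
s=ctrl.get_state();print(s["eef_pos"],s["tcp_rot"],s["qpos"])
```

```text
[ 0.52722517 -0.11636791  0.33166569] [8.12619068e-01 5.82794983e-01 2.43737770e-04 4.44421804e-04] [-4.05201469e-01 -7.62272285e-02  1.78837318e+00 -4.27824703e-05
  1.42843385e+00 -7.87271594e-02]
```

In the tool's units: 0.09 m is 0.18, 0.02 m is 0.04.

Request:
{"method": "jog_arm", "body": {
  "deltas": "0.1,0.02,0,0,0,0,1\n0.18,0.04,0,0,0,0,1\n0.18,0.04,0,0,0,0,1"
}}

```text
time: 2.72
eef_pos: [0.5751, -0.0372, 0.3312]
tcp_rot: [0.812, 0.584, 0.0, -0.0]
contact_force: [-1.1, 0.0, -0.3]
opening: 1.0
finger_force: 0.0
```

Create h.py:
```python
from plant import ctrl
import numpy as np, cv2
from scipy.spatial.transform import Rotation as R
def cast(r,uv,z):
    K=np.array(r["camera_matrix"]); uv=np.atleast_2d(np.asarray(uv,float))
    d=np.c_[uv,np.ones(len(uv))]@np.linalg.inv(K).T@R.from_quat(r["orientation"]).as_matrix().T
    o=np.array(r["xyz"]); return o+d*((z-o[2])/d[:,2])[:,None]
```

Run:
```python
from h import *
for c in ("wrist","top"):
    r=ctrl.read_camera(c)
    if c=="wrist": cv2.imwrite("pics/w1.png",r["pixels"][:,:,::-1]); print(r["xyz"],R.from_quat(r["orientation"]).as_matrix(),r["camera_matrix"])
    for t in ("grinder","rest","fence","bracket","short_leg_end","bend_corner","guard_hinge","guard_handle"):
        print(t,[(d["position"],d["conf"]) for d in ctrl.mark_of(c,t)][:2])
    for t,z in (("fence",.108),("bracket",.135)):
        for m in ctrl.masks_of(c,t)[:1]:
            v,u=np.nonzero(m["region"]); print(t,m["conf"],len(u)); print(cast(r,cv2.boxPoints(cv2.minAreaRect(np.c_[u,v].astype(np.float32))),z).round(4)[:,:2].tolist())
```

```text
[0.60049085 0.03982681 0.47451806] [[ 9.48328215e-01 -3.00851895e-01 -1.00805429e-01]
 [-3.17290979e-01 -8.99372323e-01 -3.00758806e-01]
 [-1.77755808e-04  3.17202715e-01 -9.48357742e-01]] [[355.37522751   0.         316.30552682]
 [  0.         355.37522751 193.52003684]
 [  0.           0.           1.        ]]
grinder [([0.631, 0.0775, -0.0013], 0.69)]
rest [([0.6176, -0.0286, 0.0879], 0.61)]
fence [([0.6552, -0.0212, 0.0922], 0.66)]
bracket [([0.5442, -0.0502, 0.0902], 0.61), ([0.6552, -0.0213, 0.0884], 0.21)]
short_leg_end [([0.6153, -0.0776, 0.11], 0.62)]
bend_corner [([0.5446, -0.0491, 0.1112], 0.92)]
guard_hinge []
guard_handle []
fence 0.72 3845
[[0.6513, 0.0649], [0.6869, 0.0615], [0.6889, -0.1128], [0.6476, -0.1104]]
bracket 0.74 2311
[[0.5765, 0.0411], [0.6466, 0.0177], [0.6198, -0.078], [0.5429, -0.0523]]
grinder [([0.6306, 0.093, 0.1939], 0.16)]
rest [([0.617, -0.0317, 0.0902], 0.63)]
fence [([0.6175, -0.0309, 0.0916], 0.54)]
bracket [([0.5484, -0.0536, 0.0877], 0.46)]
short_leg_end [([0.6212, -0.0771, 0.1113], 0.48), ([0.5456, -0.0514, 0.1144], 0.17)]
bend_corner [([0.5441, -0.0509, 0.1147], 0.74)]
guard_hinge [([0.6319, 0.1969, 0.1541], 0.61)]
guard_handle [([0.6314, 0.0928, 0.1987], 0.83)]
fence 0.53 117
[[0.6477, -0.0679], [0.6842, -0.0711], [0.68, -0.1121], [0.6435, -0.1086]]
bracket 0.61 111
[[0.5534, -0.0187], [0.6142, -0.0719], [0.5916, -0.0956], [0.5313, -0.0423]]
```

View pics/w1.png

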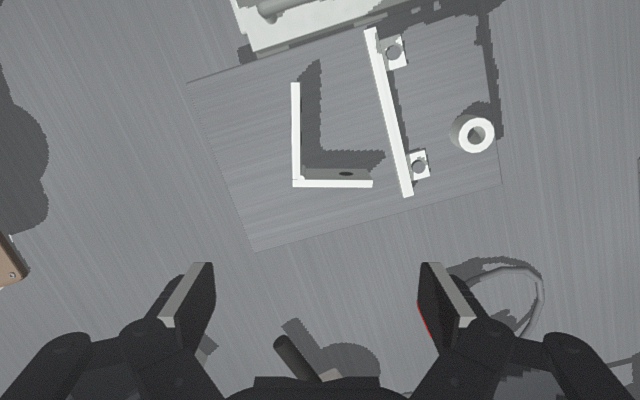

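The wrist view shows the bracket's top edges clearly: corner (292,187), long-leg end (291,82), short-leg end (372,187). The fence's working top edge runs from (364,30) to (405,197). Next I'll convert these pixels to positions.

Run:
```python
from h import *
r=ctrl.read_camera("wrist"); g=cv2.cvtColor(r["pixels"],cv2.COLOR_RGB2GRAY).astype(float)
def edge(p,q,z,name):  # subpixel strongest horizontal gradient near line p-q
    pts=[]
    for v in range(min(p[1],q[1])+8,max(p[1],q[1])-8):
        u0=p[0]+(v-p[1])*(q[0]-p[0])/(q[1]-p[1]); us=np.arange(int(u0)-6,int(u0)+7)
        gr=g[v,us+1]-g[v,us-1]; w=np.clip(gr,0,None); k=w.argmax(); s=slice(max(k-2,0),k+3)
        pts.append([(us[s]*w[s]).sum()/w[s].sum(),v])
    W=cast(r,pts,z)[:,:2].astype(np.float32); l=cv2.fitLine(W,cv2.DIST_HUBER,0,1e-4,1e-6).ravel(); d=l[:2]*np.sign(l[1])
    print(name,"ang",np.degrees(np.arctan2(d[1],d[0])).round(2),"pt",l[2:].round(4),"res",np.abs((W-l[2:])@[-d[1],d[0]]).std().round(5)); 
edge((364,30),(405,197),.108,"fence"); edge((291,82),(292,187),.135,"long outer"); edge((187,82),(255,252),.09,"rest edge")
print(cast(r,[(292,187),(372,187),(291,82),(299,82)],.135).round(4)); print(cast(r,[(364,30),(405,197)],.108).round(4))
print(cast(r,[(187,82),(255,252)],.09).round(4), ctrl.get_state()["eef_pos"])
```

```text
fence ang 88.38 pt [ 0.6524 -0.0246] res 1e-04
long outer ang 71.24 pt [ 0.561  -0.0025] res 9e-05
rest edge ang 88.32 pt [ 0.4678 -0.0234] res 0.0014
[[ 0.5428 -0.0558  0.135 ]
 [ 0.6187 -0.0816  0.135 ]
 [ 0.5762  0.0388  0.135 ]
 [ 0.5831  0.0365  0.135 ]]
[[ 0.6555  0.0608  0.108 ]
 [ 0.6511 -0.1136  0.108 ]]
[[ 0.4713  0.0735  0.09  ]
 [ 0.4647 -0.1312  0.09  ]] [ 0.57438449 -0.03942166  0.33131166]
```

In the tool's units: 0.232 m is 0.464, 0.22 m is 0.44.

Request:
{"method": "jog_arm", "body": {
  "deltas": "0.04,-0.04,0.1,0,0,0,0.6\n0.04,-0.04,0.2,0,0,0,0.6\n0.04,-0.04,0.3,0,0,0,0.6\n0.04,-0.04,0.38,0,0,0,0.6\n0.04,-0.04,0.44,0,0,0,0.6\n0.04,-0.04,0.464,0,0,0,0.6\n0.04,-0.04,0.464,0,0,0,0.6",
  "squeeze": 40
}}

```text
time: 4.75
eef_pos: [0.5617, -0.0141, 0.099]
tcp_rot: [0.813, 0.583, -0.0, -0.0]
contact_force: [0.4, -0.1, 0.6]
opening: 0.601
finger_force: 0.0
```

Run:
```python
from h import *
s=ctrl.get_state();print(s["eef_pos"],s["tcp_rot"],s["contact_force"])
r=ctrl.read_camera("wrist");cv2.imwrite("pics/w2.png",r["pixels"][:,:,::-1])
```

```text
[ 0.56170722 -0.0140852   0.09902826] [ 8.12775404e-01  5.82576932e-01 -3.48987588e-04 -3.73133159e-04] [ 0.39177793 -0.10310427  0.56612016]
```

View pics/w2.png

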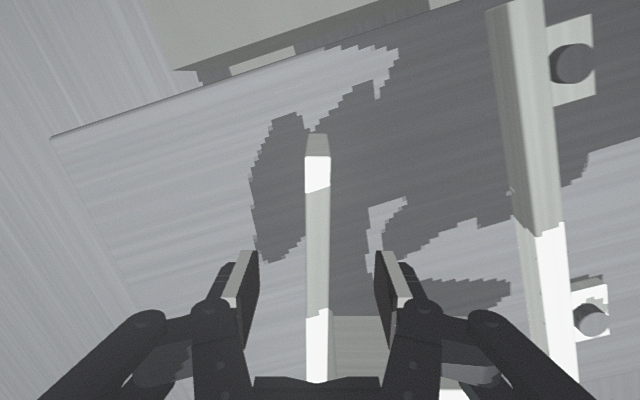

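The fingers straddle the long leg, which sits at u≈317 midway between the pads at about 258 and 375. Now close and lift.

In the tool's units: -0.035 m is -0.07, -0.03 m is -0.06.

Request:
{"method": "jog_arm", "body": {
  "deltas": "0,0,0,0,0,0,0\n0,0,0,0,0,0,0\n0,0,0,0,0,0,0\n0,0,0,0,0,0,0\n0,0,0,0,0,0,0\n0,0,0,0,0,0,0\n0,0,-0.03,0,0,0,0\n0,0,-0.06,0,0,0,0\n0,0,-0.07,0,0,0,0\n0,0,-0.07,0,0,0,0",
  "squeeze": 60
}}

```text
time: 6.05
eef_pos: [0.5621, -0.0142, 0.1349]
tcp_rot: [0.813, 0.583, 0.0, 0.0]
contact_force: [-0.7, 0.4, -4.1]
opening: 0.085
finger_force: 58.8
```

Run:
```python
from h import *
s=ctrl.get_state();print(s["eef_pos"],s["tcp_rot"],s["contact_force"],s["qpos"])
```

```text
[ 0.56210619 -0.01415854  0.13488801] [8.12782890e-01 5.82566455e-01 3.83755284e-04 3.90860502e-04] [-0.70024133  0.35005433 -4.08986798] [-2.05623121e-01  1.39696786e-01  1.93566829e+00  4.12353848e-05
  1.06513265e+00  1.21387549e-01]
```

In the tool's units: 0.04 m is 0.08, 0.035 m is 0.07, -1.8 rad is -0.573.

Request:
{"method": "jog_arm", "body": {
  "deltas": "0,0.01,0,0,0,-0.0573,0\n0,0.02,0,0,0,-0.1146,0\n0,0.03,0,0,0,-0.1719,0\n0,0.04,0,0,0,-0.2292,0\n0,0.05,0,0,0,-0.2865,0\n0,0.06,0,0,0,-0.3438,0\n0,0.07,0,0,0,-0.4011,0\n0.008,0.08,0,0,0,-0.4584,0\n0.008,0.08,0,0,0,-0.5157,0\n0.008,0.08,0,0,0,-0.573,0"
}}

```text
time: 7.3
eef_pos: [0.6005, -0.0231, 0.1332]
tcp_rot: [0.046, 0.999, -0.0, -0.001]
contact_force: [0.3, -0.8, -3.3]
opening: 0.088
finger_force: 58.6
```

Request:
{"method": "jog_arm", "body": {
  "deltas": "0,0,0,0,0,-0.0223,0\n0,0,0,0,0,-0.0223,0\n0,0,0,0,0,-0.0223,0"
}}

```text
time: 7.68
eef_pos: [0.6007, -0.0231, 0.1338]
tcp_rot: [0.014, 1.0, 0.0, -0.0]
contact_force: [0.8, -0.2, -3.1]
opening: 0.089
finger_force: 58.6
```

Create look.py:
```python
from h import *
import sys
s=ctrl.get_state();q=s["tcp_rot"];print(s["eef_pos"],np.degrees(2*np.arctan2(q[1],q[0])),q,s["contact_force"])
r=ctrl.read_camera("wrist");cv2.imwrite(f"pics/{sys.argv[1]}.png",r["pixels"][:,:,::-1])
```

```bash
python3 look.py w3
```

```text
[ 0.60073044 -0.02313508  0.13381954] 178.35077765566106 [ 1.43916817e-02  9.99896331e-01  2.73072534e-05 -4.52859904e-04] [ 0.75063319 -0.17578289 -3.13141671]
```

View pics/w3.png

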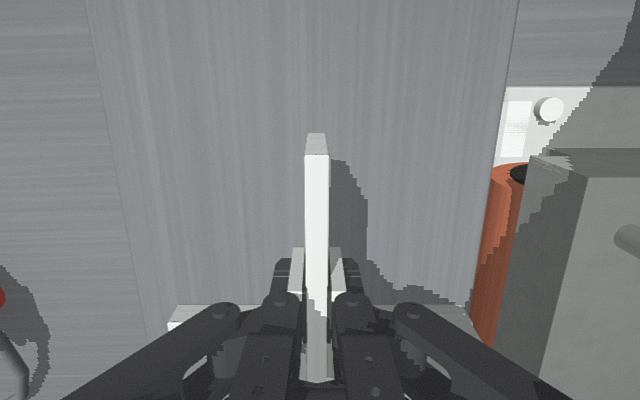

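The bracket is held square: its long leg sits at u≈317 pointing up the image, with the belt to the right at u≈500. Next I'll lower it and approach the fence.

Run:
```python
from h import *
r=ctrl.read_camera("wrist");print(cast(r,[(305,154),(328,154)],.170).round(4))
```

```text
[[ 0.5417 -0.0254  0.17  ]
 [ 0.5419 -0.0183  0.17  ]]
```

Request:
{"method": "jog_arm", "body": {
  "deltas": "0,0,0.03,0,0,0,0\n0,0,0.06,0,0,0,0\n0,0,0.068,0,0,0,0\n0,0,0.068,0,0,0,0\n-0.008,0,0.068,0,0,0,0\n-0.008,0,0.068,0,0,0,0"
}}

```text
time: 8.52
eef_pos: [0.6052, -0.0234, 0.1006]
tcp_rot: [0.014, 1.0, -0.0, 0.0]
contact_force: [-2.9, 0.0, 3.0]
opening: 0.082
finger_force: 59.8
```

Request:
{"method": "jog_arm", "body": {
  "deltas": "0,0,0,0,0,0,0\n0,0,0,0,0,0,0"
}}

```text
time: 8.78
eef_pos: [0.6052, -0.0234, 0.1006]
tcp_rot: [0.014, 1.0, -0.0, 0.0]
contact_force: [-2.1, -0.9, 3.1]
opening: 0.081
finger_force: 59.8
```

Request:
{"method": "jog_arm", "body": {
  "deltas": "-0.004,0,0,0,0,0,0\n-0.004,0,0,0,0,0,0"
}}

```text
time: 9.02
eef_pos: [0.6066, -0.0234, 0.1007]
tcp_rot: [0.014, 1.0, -0.0, -0.001]
contact_force: [-5.6, -0.2, 5.7]
opening: 0.085
finger_force: 60.1
```

Run:
```python
from h import *
r=ctrl.read_camera("side"); cv2.imwrite("pics/s4.png",cv2.resize(r["pixels"][130:290,180:380,::-1],None,fx=4,fy=3.7))
for c in("side","wrist"):
    if c=="wrist": ctrl.read_camera(c)
    for t in ("fence","short_leg_end","bend_corner"): print(c,t,[(d["position"],d["conf"]) for d in ctrl.mark_of(c,t)][:2])
```

```text
side fence [([0.6286, 0.0761, 0.001], 0.38)]
side short_leg_end [([0.6542, 0.0489, 0.113], 0.66)]
side bend_corner [([0.6482, -0.0289, 0.1079], 0.86)]
wrist fence []
wrist short_leg_end []
wrist bend_corner [([0.6494, -0.0288, 0.1121], 0.95)]
```

View pics/s4.png

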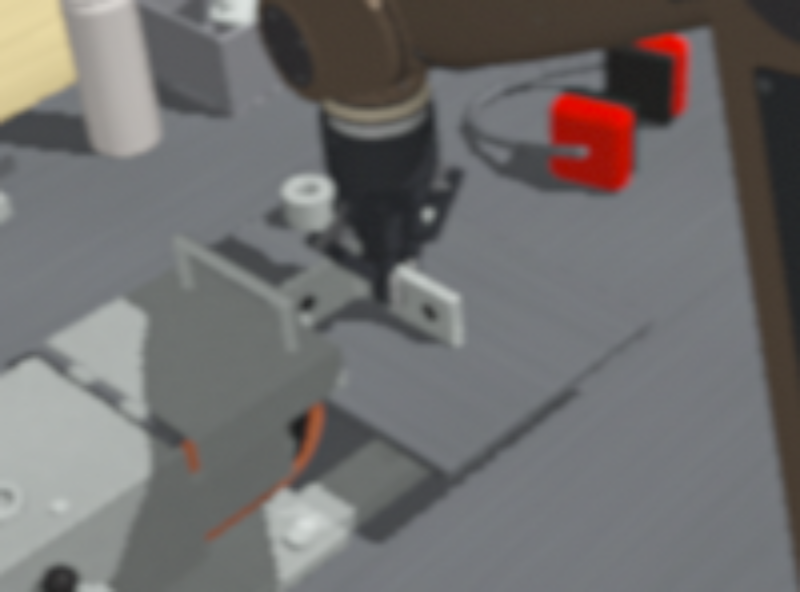

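In the tool's units: -0.002 m is -0.004, -0.0005 m is -0.001.

Request:
{"method": "jog_arm", "body": {
  "deltas": "-0.004,0,-0.001,0,0,0,0\n-0.004,0,-0.001,0,0,0,0"
}}

```text
time: 9.68
eef_pos: [0.6088, -0.0233, 0.1006]
tcp_rot: [0.014, 1.0, 0.0, -0.0]
contact_force: [-3.7, -0.1, 2.4]
opening: 0.085
finger_force: 59.7
```

Request:
{"method": "jog_arm", "body": {
  "deltas": "-0.004,0,0,0,0,0,0\n-0.004,0,0,0,0,0,0"
}}

```text
time: 9.93
eef_pos: [0.6109, -0.0234, 0.1006]
tcp_rot: [0.014, 1.0, 0.0, -0.0]
contact_force: [-4.2, -0.7, 2.7]
opening: 0.085
finger_force: 59.7
```

In the tool's units: -0.001 m is -0.002.

Request:
{"method": "jog_arm", "body": {
  "deltas": "-0.002,0,0,0,0,0,0\n-0.002,0,0,0,0,0,0"
}}

```text
time: 10.18
eef_pos: [0.6111, -0.0234, 0.1007]
tcp_rot: [0.014, 1.0, 0.0, -0.001]
contact_force: [-6.7, -0.4, 5.9]
opening: 0.085
finger_force: 60.1
```

Request:
{"method": "jog_arm", "body": {
  "deltas": "-0.002,0,0,0,0,0,0\n-0.002,0,0,0,0,0,0"
}}

```text
time: 10.42
eef_pos: [0.6111, -0.0234, 0.1008]
tcp_rot: [0.014, 1.0, 0.0, -0.003]
contact_force: [-11.1, -0.7, 6.7]
opening: 0.085
finger_force: 60.5
```

Run:
```python
from h import *
for c in("wrist","side","top"):
    r=ctrl.read_camera(c)
    if c=="wrist":cv2.imwrite("pics/w5.png",r["pixels"][:,:,::-1])
    for t in ("fence","short_leg_end","bend_corner"): print(c,t,[(d["position"],d["conf"]) for d in ctrl.mark_of(c,t)][:2])
```

```text
wrist fence []
wrist short_leg_end []
wrist bend_corner [([0.6548, -0.0277, 0.1093], 0.89)]
side fence [([0.6891, -0.3781, 0.0021], 0.18)]
side short_leg_end [([0.6575, 0.0501, 0.1124], 0.87), ([0.6303, 0.0921, 0.192], 0.61)]
side bend_corner [([0.6513, -0.0283, 0.1124], 0.95)]
top fence []
top short_leg_end []
top bend_corner []
```

View pics/w5.png

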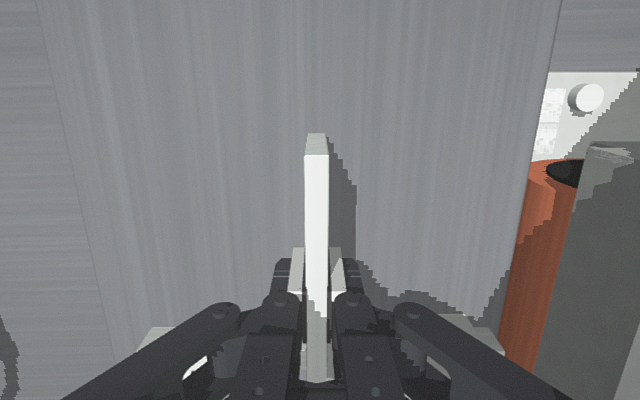

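Contact with the fence: the tool stopped at x = 0.6111 while the push rose to 11 N. I'll relax the push and release.

In the tool's units: 0.0013 m is 0.0026, -0.0003 m is -0.0006.

Request:
{"method": "jog_arm", "body": {
  "deltas": "0.0026,0,-0.0006,0,0,0,0\n0.0026,0,-0.0006,0,0,0,0\n0.0026,0,-0.0006,0,0,0,0.2\n0.0026,0,-0.0006,0,0,0,0.45\n0.0026,0,-0.0006,0,0,0,0.45\n0.0026,0,-0.0006,0,0,0,0.45\n0.0026,0,-0.0006,0,0,0,0.45"
}}

```text
time: 11.9
eef_pos: [0.6118, -0.0235, 0.1011]
tcp_rot: [0.014, 1.0, -0.0, 0.0]
contact_force: [-0.3, -0.1, 0.6]
opening: 0.448
finger_force: 0.0
```

In the tool's units: -0.22 m is -0.44, -0.2 m is -0.4.

Request:
{"method": "jog_arm", "body": {
  "deltas": "0,0,-0.04,0,0,0,0.45\n0,0,-0.1,0,0,0,0.45\n0,0,-0.2,0,0,0,0.45\n0,0,-0.3,0,0,0,0.5\n0.06,0,-0.4,0,0,0,0.5\n0.12,0,-0.44,0,0,0,0.5\n0.12,0,-0.44,0,0,0,0.5\n0.12,0,-0.44,0,0,0,0.5"
}}

```text
time: 12.9
eef_pos: [0.5518, -0.0218, 0.3214]
tcp_rot: [0.014, 1.0, -0.0, 0.0]
contact_force: [-0.3, 0.6, -1.0]
opening: 0.5
finger_force: 0.0
```

```bash
python3 look.py w6;python3 - <<'E'
from h import *
for c in("wrist","side","top"):
    r=ctrl.read_camera(c)
    for t in ("fence","short_leg_end","bend_corner","guard_handle","guard_hinge"): print(c,t,[(d["position"],d["conf"]) for d in ctrl.mark_of(c,t)][:2])
E
```

```text
[ 0.55177075 -0.02179337  0.32138475] 178.40022508864135 [ 1.39602153e-02  9.99902483e-01 -2.68544277e-05  3.69870576e-04] [-0.33884926  0.58052023 -0.98493743]
wrist fence [([0.6539, -0.0256, 0.0915], 0.61)]
wrist short_leg_end [([0.6518, 0.0505, 0.1088], 0.67)]
wrist bend_corner [([0.651, -0.0298, 0.112], 0.78)]
wrist guard_handle [([0.6245, 0.0921, 0.1953], 0.78)]
wrist guard_hinge [([0.6356, 0.1958, 0.1571], 0.62)]
side fence [([0.6514, -0.0258, 0.0887], 0.69), ([0.6532, -0.0253, 0.0887], 0.55)]
side short_leg_end [([0.6568, 0.0511, 0.1132], 0.94)]
side bend_corner [([0.6519, -0.0274, 0.1087], 0.84), ([0.6528, -0.027, 0.089], 0.23)]
side guard_handle []
side guard_hinge [([0.6337, 0.1988, 0.1541], 0.96)]
top fence []
top short_leg_end []
top bend_corner [([0.6328, 0.1961, 0.1543], 0.47)]
top guard_handle [([0.6324, 0.0907, 0.1954], 0.77)]
top guard_hinge [([0.6322, 0.1972, 0.1553], 0.62)]
```

View pics/w6.png

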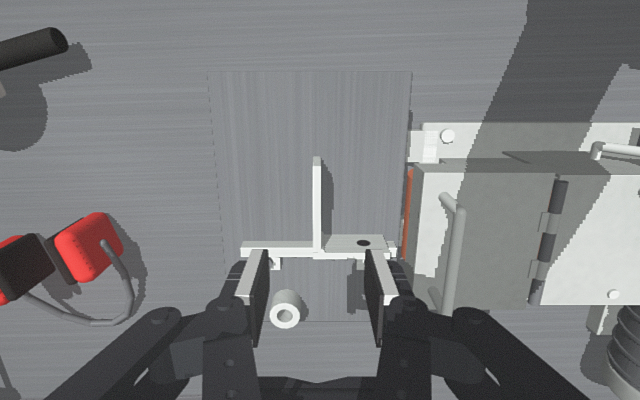

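The bracket stands flat along the fence. The corner is near (317,250) and the short-leg end at about (390,250), just before the belt's front at u≈407. The bush is untouched. The handle bar runs from (458,210) to (449,305).

Run:
```python
from h import *
r=ctrl.read_camera("wrist");print(cast(r,[(457.5,215),(449,300)],.197).round(4)); print(cast(r,[(390,236),(317,248)],.135).round(4))
```

```text
[[0.5807 0.0915 0.197 ]
 [0.6616 0.0919 0.197 ]]
[[ 0.6277  0.0508  0.135 ]
 [ 0.6392 -0.0239  0.135 ]]
```

Request:
{"method": "jog_arm", "body": {
  "deltas": "-0.06,0.08,-0.02,0,0,0,0.5\n-0.12,0.16,0,0,0,0,0.5\n-0.154,0.23,0.04,0,0,0,0.5\n-0.154,0.23,0.1,0,0,0,0.5\n-0.154,0.23,0.1,0,0,0,0.5\n-0.154,0.23,0.1,0,0,0,0.5"
}}

```text
time: 14.65
eef_pos: [0.6323, 0.0907, 0.2723]
tcp_rot: [0.014, 1.0, -0.0, 0.001]
contact_force: [-0.2, -0.0, -0.2]
opening: 0.497
finger_force: 0.0
```

```bash
python3 look.py w7
```

```text
[0.63225969 0.09071429 0.27233166] 178.38428166989183 [ 1.40993318e-02  9.99900359e-01 -2.77433255e-05  6.92538456e-04] [-0.15171572 -0.01760983 -0.22089763]
```

View pics/w7.png

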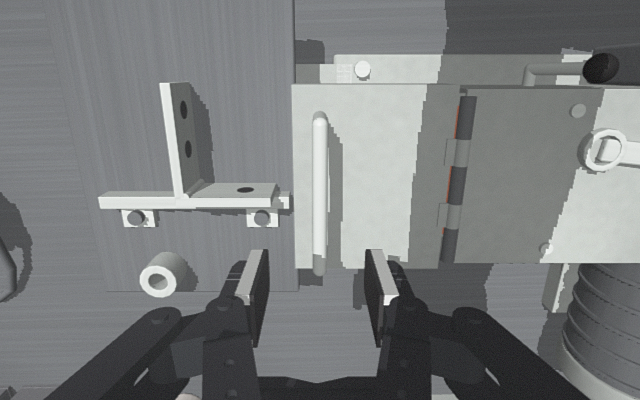

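The handle bar at u≈320 is centred between the pads. The bracket lies flush along the fence, with its end at about (277,190). Descend and grip.

In the tool's units: 0.094 m is 0.188, 0.08 m is 0.16.

Request:
{"method": "jog_arm", "body": {
  "deltas": "0,0,0.1,0,0,0,0.5\n0,0,0.16,0,0,0,0.5\n0,0,0.188,0,0,0,0.5\n0,0,0.188,0,0,0,0.5\n0,0,0.188,0,0,0,0\n0,0,0.188,0,0,0,0\n0,0,0.188,0,0,0,0\n0,0,0.188,0,0,0,0\n0,0,0.188,0,0,0,0\n0,0,0.188,0,0,0,0",
  "squeeze": 40
}}

```text
time: 15.95
eef_pos: [0.6332, 0.0925, 0.1793]
tcp_rot: [0.014, 1.0, 0.001, 0.002]
contact_force: [1.1, 4.6, 2.6]
opening: 0.098
finger_force: 39.0
```

In the tool's units: 0.079 m is 0.158, -0.073 m is -0.146, 0.52 rad is 0.1655.

Request:
{"method": "jog_arm", "body": {
  "deltas": "0,0.008,-0.022,0.0159,0,0,0\n0,0.018,-0.042,0.0318,0,0,0\n0,0.03,-0.062,0.0509,0,0,0\n0,0.044,-0.08,0.0668,0,0,0\n0,0.06,-0.096,0.0828,0,0,0\n0,0.078,-0.11,0.0987,0,0,0\n0,0.096,-0.122,0.1178,0,0,0\n0,0.116,-0.132,0.1337,0,0,0\n0,0.138,-0.14,0.1496,0,0,0\n0,0.158,-0.146,0.1655,0,0,0"
}}

```text
time: 17.2
eef_pos: [0.6352, 0.1668, 0.2534]
tcp_rot: [0.014, 0.965, -0.262, -0.002]
contact_force: [-0.7, -7.0, 5.1]
opening: 0.1
finger_force: 39.0
```

Request:
{"method": "jog_arm", "body": {
  "deltas": "0,0,0,0,0,0,0\n0,0,0,0,0,0,0\n0,0,0,0,0,0,0\n0,0,0,0,0,0,0"
}}

```text
time: 17.7
eef_pos: [0.6352, 0.1671, 0.2535]
tcp_rot: [0.014, 0.965, -0.261, -0.002]
contact_force: [0.1, -6.1, 4.1]
opening: 0.096
finger_force: 39.4
```

Create ang.py:
```python
from h import *
s=ctrl.get_state();M=R.from_quat(s["tcp_rot"]).as_matrix();p=s["eef_pos"]-.0157*M[:,2]
print("bar",p,s["eef_pos"],M[:,2].round(3),s["contact_force"],s["opening"],s["finger_force"])
hy,hz=.1965,.155
print("angle from pose",np.degrees(np.arctan2(p[2]-hz,hy-p[1]))-20.9)
for c in("side","top","wrist"):
    r=ctrl.read_camera(c)
    if c=="side":cv2.imwrite("pics/s8.png",cv2.resize(r["pixels"][130:330,120:370,::-1],None,fx=3,fy=3))
    for t in ("guard_handle","guard_hinge","short_leg_end","bend_corner"): print(c,t,[(d["position"],d["conf"]) for d in ctrl.mark_of(c,t)][:1])
```

```bash
python3 ang.py
```

```text
bar [0.6354055  0.17504469 0.26709028] [0.63522563 0.16714893 0.25352139] [-0.011 -0.503 -0.864] [ 0.09273525 -6.08677323  4.07533983] 0.09637758447351544 39.36259746551514
angle from pose 58.26402592850969
side guard_handle [([0.6304, 0.175, 0.2678], 0.89)]
side guard_hinge [([0.6312, 0.1967, 0.1548], 0.59)]
side short_leg_end [([0.654, 0.0535, 0.1133], 0.86)]
side bend_corner [([0.6557, 0.0481, 0.1148], 0.6)]
top guard_handle [([0.636, 0.1743, 0.2666], 0.85)]
top guard_hinge [([0.6332, 0.1965, 0.1552], 0.64)]
top short_leg_end [([0.6568, 0.0526, 0.112], 0.59)]
top bend_corner [([0.653, -0.0267, 0.1143], 0.74)]
wrist guard_handle [([0.6299, 0.1728, 0.2658], 0.83)]
wrist guard_hinge [([0.6359, 0.2015, 0.1567], 0.81)]
wrist short_leg_end []
wrist bend_corner [([0.6534, -0.0297, 0.1085], 0.92)]
```

In the tool's units: 0.002 m is 0.004, -0.001 m is -0.002.

Request:
{"method": "jog_arm", "body": {
  "deltas": "0,0.004,-0.002,0,0,0,0\n0,0.004,-0.002,0,0,0,0\n0,0.004,-0.002,0,0,0,0\n0,0.004,-0.002,0,0,0,0"
}}

```text
time: 18.95
eef_pos: [0.6353, 0.169, 0.2539]
tcp_rot: [0.015, 0.965, -0.261, -0.002]
contact_force: [-1.2, -6.4, 4.9]
opening: 0.099
finger_force: 39.4
```

```bash
python3 ang.py
```

```text
bar [0.6354399  0.17688587 0.26746814] [0.63525756 0.16897395 0.25390871] [-0.012 -0.504 -0.864] [-1.20725791 -6.37911224  4.90549612] 0.09931996769997808 39.36634004116058
angle from pose 59.207269573460486
side guard_handle [([0.6294, 0.1766, 0.2642], 0.62)]
side guard_hinge [([0.6323, 0.1993, 0.1553], 0.71)]
side short_leg_end [([0.6543, 0.0494, 0.1139], 0.86)]
side bend_corner [([0.6505, -0.0273, 0.11], 0.86)]
top guard_handle [([0.6352, 0.1753, 0.2677], 0.85)]
top guard_hinge [([0.634, 0.1975, 0.1558], 0.75)]
top short_leg_end [([0.6566, 0.0557, 0.1107], 0.64)]
top bend_corner [([0.6545, -0.0287, 0.1151], 0.81)]
wrist guard_handle [([0.6314, 0.1731, 0.2643], 0.88)]
wrist guard_hinge [([0.6355, 0.1964, 0.157], 0.91)]
wrist short_leg_end []
wrist bend_corner [([0.6503, -0.0278, 0.1091], 0.78)]
```

View pics/s8.png

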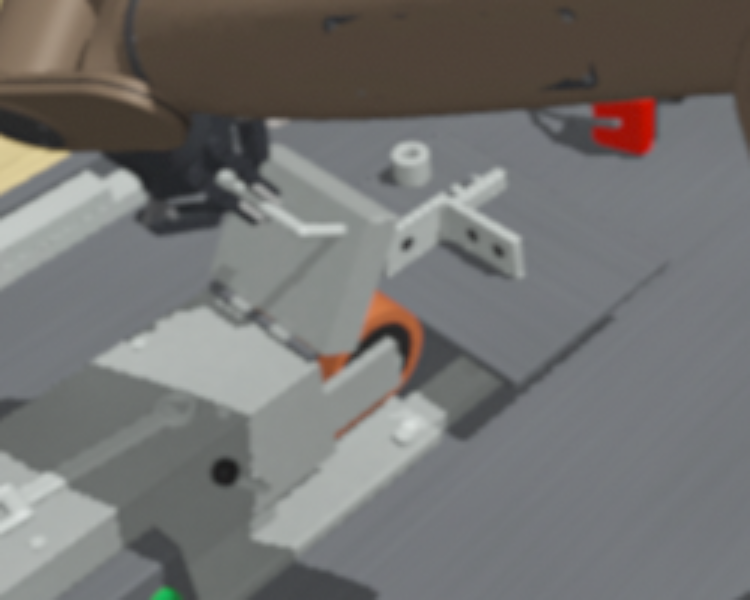

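The guard is held up by its handle near (270,205), at about 59°. The bracket stands flush on the fence at about (445,220). Handing in.

```bash
python3 -c "
from plant import ctrl
print(ctrl.sign_off())"
```

```text
the job is handed in; nothing more can be done
None
```

I handed the job in with the bracket's short leg flush along the fence, its end about 25 mm short of the belt, and the gripper holding the spark guard at about 59° open; the sign-off returned no verdict.

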